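Sort the reagent bottles into their spill trays

ROBOT

A 7-joint arm with a two-finger parallel gripper is mounted at the origin on a cart in front of the work surface, level with it; the furniture and walls round the work are solid. World frame = base frame: x ahead of the robot, y to its left, z up, the work surface at z = 0. Lengths are in mm, angles in rad, forces in N, time in s.
With the tool pointing down it reaches from about 425 to 875 mm from the base axis. Payload 8.4 kg.
Tool frame: the origin (TCP) lies at the very end of the fingers, on their centre line; the grasp point (between the pads) lies 19 mm behind it; z points along the fingers, y is the direction in which the jaws open and shut (so a half turn about z gives the same grasp; the last joint's range is limited). The gripper opens to 87 mm and grips with 3 to 60 N. Pads are 19 mm wide; open, the fingers measure 117 mm over their backs; the gripper's body (75 mm by 190 mm) begins 51 mm behind the grasp point.
Start: joints at [1.012, 0.333, 0.04, 1.465, -0.013, 1.343, -0.059], TCP at [288.424, -582.472, 199.246] pointing down, gripper open.
Joint ranges: [-2.58, 2.58], [-0.38, 2.09], [-1.3, 1.39], [0.25, 2.4], [-1.5, 4.64], [0.08, 2.09], [-2.65, 2.65]. Speed limits (rad/s): [2.22, 2.22, 2.79, 2.79, 3.14, 3.14, 3.14].

INTERFACE

Orientations are given as a rotation vector (axis times angle).
In Python, from workcell import arm, get_image, camera_info, job, models gives the robot as it stands. The module is installed in compiled form; this text tells all that it offers.
- The arm moves only by the shell command python3 -m handwheel 'ROWS' [FORCE]. ROWS is JSON, a list of rows, each a list of 5 numbers: the shift along the tool's x, y, z in m, then the turn about the tool's z in degrees, then the opening, from 0 (shut) to 1 (fully open). In form: [[tx, ty, tz, spin, claw], ...]. A call has 1 to 12 rows; each row shifts and turns the commanded pose from where the row before left it, along the tool's axes as they then stand; what a row does not reach is not made up. A row lasts 1/10 s, in which the tool goes at most 50 mm and 8.59 degrees, less where a joint would pass 70% of its speed; a pose out of reach is approached as far as the arm can. A call is refused whole if a number of a shift passes 0.05 or a number of a turn 8.59, either way. A call with a gripper value outside its range is refused whole. The fingers move at their own pace and stop on an object; FORCE is the grip in N (left out, the last holds). Time passes only in rows, so rows that do not move let the fingers close. It gives the time, the measured TCP pose, the force and the opening at its end, in the units of the state.
- arm.sense(): the state, without advancing time (a new reading comes with each control period).
- get_image(name): name is "scene" or "top" or "wrist"; returns the picture (420x560x3 uint8, red, green, blue); there is no depth.
- camera_info(name): a dict with "fx", "fy", "cx", "cy" (pixels), "k1" (the pictures are not rectified: a ray, as slopes to the right and down, at radius r is drawn at 1 + k1 r^2 times it, then the intrinsics apply), "rvec" (rotation vector, rad) and "tvec" (3), from world to camera coordinates, as OpenCV has them. Camera axes: x right, y down, z forward; pixel columns grow to the right and rows downward; lengths in mm; the calibration is good to about 2 mm. A picture is of the moment at which its call begins: read the wrist's pose just before it. camera_info takes no time and is no camera call; for the wrist camera it gives the pose at the moment of the call.
- job.close_job(): hands the job in, once; it reports no verdict.
Trained networks look in the newest picture that a camera, given by its name, has taken for a name from the list of things; names that differ only in an ending like _2 or _b are one class to them, and where a whole thing is asked for, a point or a joint stands for the part that bears it (a point fixed in the world has none). Each returns a list of dicts, best first, with "conf" (0 to 1); they miss things now and then, are a little off and sometimes report something else, mostly with a low value. They report only what shows in the picture. A call takes as long as a camera call. They do not tell look-alikes from the thing itself.
- models.cut_out(camera, thing): "mask" (420x560 bool, what is visible of it) and "pixel" ([row, column] in pixels, amid what is visible of it).
The state is a dict: "t": time; "joint_positions": joint angles; "joint_velocities": joint speeds; "tau": joint torques, N m; "tool_pos": TCP position; "tool_rot": TCP orientation; "force": force on the tool from outside, world axes, zero at the start; "moment": the same for the moment, N m; "width": opening from 0.0 (shut) to 1.0 (fully open).
Only numpy, scipy, OpenCV 4.12 (cv2) and the standard library are available. Lean on these libraries where they do the work, as an engineer would, in place of code of your own. Each camera call takes 0.05 s, during which the arm holds its last target.

TASK

Put the four small blue-capped reagent bottles standing loose on the white bench mat around the two spill trays away by colour: the two brown bottles into the blue tray and the two clear bottles with the pink lower part into the red tray, one bottle in each bay. Keep them upright, set each down gently, standing flat near the middle of its bay, and let go of it. Leave the glass beaker and the white timer where they are.

Things in the scene. Friction and masses are not known exactly. Their poses are not given: they have to be found in the camera images.
- brown_a_center (a point): Brown reagent bottle with a white label that has a blue stripe, 56 mm across and 105 mm tall to the top of its blue screw cap, 140 g; straight-sided to about 60 mm up, then narrowing to the cap. Loose, standing upright on the mat at the start. The point is its centre, half-way up (52 mm above its underside); z is up along the bottle. Belongs in the blue tray.
- brown_b_center (a point): Brown reagent bottle with a white label that has a blue stripe, 56 mm across and 105 mm tall to the top of its blue screw cap, 140 g; straight-sided to about 60 mm up, then narrowing to the cap. Loose, standing upright on the mat at the start. The point is its centre, half-way up (52 mm above its underside); z is up along the bottle. Belongs in the blue tray.
- pink_a_center (a point): Clear reagent bottle, pink in its lower part, with a white label that has a red stripe, 56 mm across and 105 mm tall to the top of its blue screw cap, 140 g; straight-sided to about 60 mm up, then narrowing to the cap. Loose, standing upright on the mat at the start. The point is its centre, half-way up (52 mm above its underside); z is up along the bottle. Belongs in the red tray.
- pink_b_center (a point): Clear reagent bottle, pink in its lower part, with a white label that has a red stripe, 56 mm across and 105 mm tall to the top of its blue screw cap, 140 g; straight-sided to about 60 mm up, then narrowing to the cap. Loose, standing upright on the mat at the start. The point is its centre, half-way up (52 mm above its underside); z is up along the bottle. Belongs in the red tray.
- blue_tray: Shallow blue plastic spill tray, fixed to the bench, 164 mm (its x) by 92 mm (its y), walls 14 mm high and 4 mm thick; origin at the centre of its underside, z up. A cross wall at its middle parts it into two bays (each 76 mm in x by 84 mm in y inside), whose centres lie at x = +40 mm and x = -40 mm, y = 0 in the tray's frame; the floor on which bottles stand is 4 mm above the bench. Each bay takes one bottle.
- red_tray: Shallow red plastic spill tray, fixed to the bench, 164 mm (its x) by 92 mm (its y), walls 14 mm high and 4 mm thick; origin at the centre of its underside, z up. A cross wall at its middle parts it into two bays (each 76 mm in x by 84 mm in y inside), whose centres lie at x = +40 mm and x = -40 mm, y = 0 in the tray's frame; the floor on which bottles stand is 4 mm above the bench. Each bay takes one bottle.
- beaker: Bystander: small empty clear beaker, 57 mm across and 70 mm tall, loose; origin at the centre of its underside, z up. Must stay where it is. (Near the work: wall cupboards hang over the back of the bench, from x = 0.64 m on and 0.42 m up; a shaker whose flat top is 0.31 m up stands on the left from y = 0.45 m on.)
- timer: Bystander: white lab timer lying flat, 77 x 77 x 21 mm, loose; origin at the centre of its underside, z up. Must stay where it is.
There are look-alikes about, which are no part of the job. What is shaped like the part that bears pink_b_center but green or turquoise is not meant.

How it is judged:
By the outcome, as a careful person would: the job done as asked, in the order asked, and still so for the second after the job is handed in, with the robot touching nothing.
It also fails if it takes over 122 s, if anything falls off the work surface, if the arm or the gripper's body presses on something with over 40 N, if the wrist force passes 120 N, or if a joint passes its speed limit or range.

## Working session

There is one attempt and no reset: what is moved stays moved. The work goes in short steps, Python scripts to look and compute and a shell command to move; the robot and the scene stay as the last step left them, time stands still between calls to the robot, and variables do not carry over. Pictures are saved under pics/ and viewed, and the job is handed in when it is done.

```bash
mkdir -p pics
python3 - <<'E'
from workcell import arm,get_image,camera_info
import cv2
s=arm.sense();print(s)
for n in ("scene","top","wrist"):
    c=camera_info(n);print(n,c)
    cv2.imwrite(f"pics/{n}0.png",get_image(n)[:,:,::-1])
E
```

```text
{'t': 0.0, 'joint_positions': array([ 1.01183698,  0.33390324,  0.03987905,  1.46627779, -0.01338858,
        1.34331777, -0.05850256]), 'joint_velocities': array([ 3.12841865e-05, -7.21537864e-04,  1.19690146e-03, -1.48818728e-03,
        1.12191505e-03,  1.04963312e-03,  2.22569027e-03]), 'tau': array([-2.40453692e-04, -6.56355572e+01,  1.33542158e+00, -4.03804028e+01,
       -5.98005555e-02,  4.46725369e-02,  1.99172464e-04]), 'tool_pos': array([ 288.159898  , -582.05741248,  198.36116214]), 'tool_rot': array([-3.05743399e+00, -7.15453966e-01,  7.74303862e-04]), 'force': array([-0.22076086,  0.09836614,  0.96044483]), 'moment': array([-0.02200996, -0.00364802,  0.04518105]), 'width': 0.9983029556306386}
scene {'fx': 537.1830756575454, 'fy': 537.1830756575454, 'cx': 283.4117002562872, 'cy': 217.659749381588, 'k1': -0.011483061806213586, 'rvec': array([ 2.02983195, -1.19045969,  0.5491265 ]), 'tvec': array([-239.81937237,  315.57674591, 1197.80214232])}
top {'fx': 498.7278491259881, 'fy': 498.7278491259881, 'cx': 285.9648042286982, 'cy': 215.15473735223102, 'k1': -0.10971692493824836, 'rvec': array([ 2.18354069, -2.18425443,  0.05489343]), 'tvec': array([ -21.55947348,  434.53695733, 1432.74809372])}
wrist {'fx': 373.30929602118186, 'fy': 373.30929602118186, 'cx': 271.77990322482964, 'cy': 206.92923220976658, 'k1': -0.04345482603872864, 'rvec': array([-2.44270519,  1.51735196,  0.23474114]), 'tvec': array([-649.56979395,  -36.17196734,  392.09078489])}
```

View pics/scene0.png

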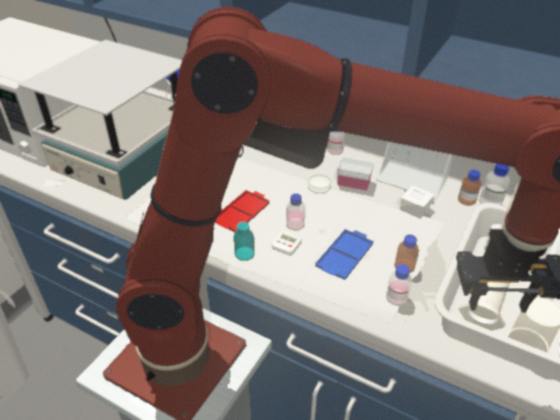

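View pics/top0.png

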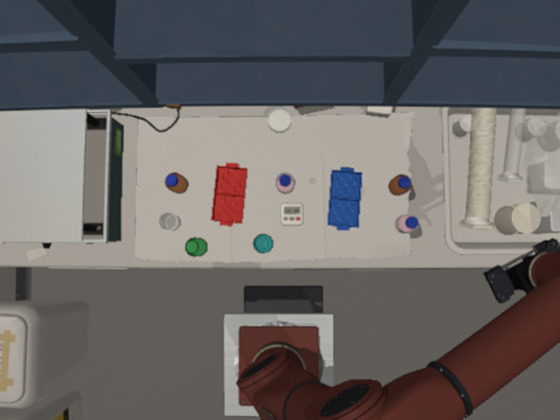

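View pics/wrist0.png

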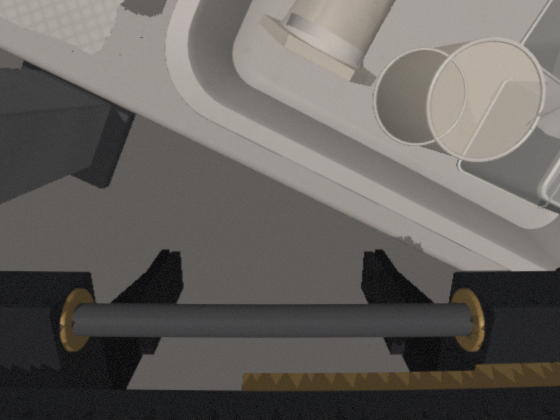

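The top view shows brown bottles at (176,183) and (400,185), pink ones at (286,183) and (408,224), and a green/turquoise look-alike pair at (196,247) and (263,243). The red tray is at (229,195), the blue tray at (345,199), the beaker at (170,222) and the timer at (291,214). Next I'll fit these with the networks.

```bash
cat > h.py <<'E'
import numpy as np,cv2
from workcell import arm,get_image,camera_info,models
from scipy.optimize import minimize
def proj(c,P):
    R=cv2.Rodrigues(np.array(c["rvec"]))[0]
    K=np.array([[c["fx"],0,c["cx"]],[0,c["fy"],c["cy"]],[0,0,1]])
    return cv2.projectPoints(np.asarray(P,float),np.array(c["rvec"]),np.array(c["tvec"]),K,np.array([c["k1"],0,0,0,0]))[0][:,0]
a=np.linspace(0,2*np.pi,24,endpoint=False)
def bottle(x,y,z0=0):
    L=[]
    for r,z in((28,0),(28,60),(15,88),(15,105)):
        L.append(np.c_[x+r*np.cos(a),y+r*np.sin(a),np.full(24,z0+z)])
    return np.vstack(L)
def beaker(x,y): return np.vstack([np.c_[x+28.5*np.cos(a),y+28.5*np.sin(a),np.full(24,z)] for z in(0,70)])
def box(x,y,th,lx,ly,h):
    P=np.array([[sx*lx/2,sy*ly/2] for sx,sy in((1,1),(1,-1),(-1,-1),(-1,1))])
    R=np.array([[np.cos(th),-np.sin(th)],[np.sin(th),np.cos(th)]])
    P=P@R.T+[x,y]
    return np.vstack([np.c_[P,np.full(4,z)] for z in(0,h)])
def hullmask(c,P,S=4):
    q=proj(c,P); h=cv2.convexHull((q*S*16+8*S).astype(np.int32))
    m=np.zeros((420*S,560*S),np.uint8); cv2.fillConvexPoly(m,h,255,shift=4)
    return cv2.resize(m,(560,420),interpolation=cv2.INTER_AREA)/255.
def backproj(c,px,z):
    f=lambda p:np.sum((proj(c,[[p[0],p[1],z]])[0]-px)**2)
    return minimize(f,[550,0],method="Nelder-Mead",options=dict(xatol=.05,fatol=1e-5,maxiter=500)).x
def fit(c,mask,gen,x0):
    f=lambda p:np.abs(hullmask(c,gen(*p))-mask).sum()
    st=[6,6,.15][:len(x0)]
    sim=np.vstack([x0]+[np.array(x0)+np.eye(len(x0))[i]*st[i] for i in range(len(x0))])
    r=minimize(f,x0,method="Nelder-Mead",options=dict(initial_simplex=sim,xatol=.1,fatol=.1))
    return r.x,r.fun/mask.sum()
E
python3 - <<'E'
from h import *
c=camera_info("top");im=get_image("top")
v=im[:,:,::-1].copy()
for t in("brown_a_center","pink_a_center","blue_tray","red_tray","beaker","timer"):
    for d in models.cut_out("top",t):
        m=d["mask"];px=np.array(d["pixel"],float)
        g=bottle if "center" in t else beaker if t=="beaker" else (lambda x,y,th:box(x,y,th,77,77,21)) if t=="timer" else (lambda x,y,th:box(x,y,th,164,92,14))
        b=backproj(c,px[::-1],30 if g in(bottle,beaker) else 10)
        x0=list(b) if g in(bottle,beaker) else list(b)+[0.05]
        if d["conf"]>.2:
            x,e=fit(c,m,g,x0); print(t,round(d["conf"],2),px,m.sum(),np.round(x,2),"err",round(e,2))
            h=(hullmask(c,g(*x))>.5).astype(np.uint8)
            cv2.drawContours(v,cv2.findContours(h,0,2)[0],-1,(0,255,255),1)
cv2.imwrite("pics/fit0.png",cv2.resize(v[90:270,120:440],None,fx=2.5,fy=2.5,interpolation=cv2.INTER_CUBIC))
cr=im[90:270,120:440,::-1]
cv2.imwrite("pics/crop0.png",cv2.resize(cr,None,fx=2.5,fy=2.5,interpolation=cv2.INTER_CUBIC))
E
```

```text
brown_a_center 0.9 [182.8 175.1] 424 [528.62 297.45] err 0.07
pink_a_center 0.9 [224.1 407.7] 403 [ 408.82 -367.12] err 0.06
blue_tray 0.75 [199.  341.3] 1860 [492.    1.4   0. ] err 1.96
blue_tray 0.55 [184.9 176. ] 364 [528.69   6.1    0.  ] err 5.92
red_tray 0.91 [194.2 228.4] 1902 [ 4.9650e+02  1.4454e+02 -1.0000e-01] err 0.08
beaker 0.86 [224.4 169.9] 396 [414.66 315.28] err 0.09
timer 0.78 [217.2 293.3] 513 [ 4.3424e+02 -3.4660e+01 -9.0000e-02] err 0.42
```

```bash
sed -i 's/\[550,0\],method="Nelder-Mead"/[550,40],method="Nelder-Mead"/; s/maxiter=500/initial_simplex=[[550,40],[450,40],[550,-160]],maxiter=500/' h.py
python3 - <<'E'
from h import *
c=camera_info("top");im=get_image("top")
v=im[:,:,::-1].copy()
res={}
def do(t,m,px,g,x0):
    x,e=fit(c,m,g,x0); print(t,px,m.sum(),np.round(x,2),"err",round(e,2))
    h=(hullmask(c,g(*x))>.5).astype(np.uint8)
    cv2.drawContours(v,cv2.findContours(h,0,2)[0],-1,(0,255,255),1)
for t in("brown_a_center","pink_a_center","blue_tray","red_tray","timer"):
    for d in models.cut_out("top",t):
        m=d["mask"];px=np.array(d["pixel"],float)
        g=bottle if "center" in t else (lambda x,y,th:box(x,y,th,77,77,21)) if t=="timer" else (lambda x,y,th:box(x,y,th,164,92,14))
        b=backproj(c,px[::-1],30 if g is bottle else 10)
        print(t,d["conf"])
        do(t,m,px,g,list(b) if g is bottle else list(b)+[-.05])
# colour masks for bottles
hsv=cv2.cvtColor(im,cv2.COLOR_RGB2HSV)
for n,(r,q) in dict(brownL=(183,176),brownR=(185,400),pinkM=(183,286),pinkR=(224,408)).items():
    bg=np.median(im[r-30:r+30,q-30:q+30].reshape(-1,3),0)
    m=(np.abs(im.astype(float)-bg).max(2)>28)
    w=np.zeros_like(m);w[r-17:r+18,q-18:q+19]=1
    k,l,st,ce=cv2.connectedComponentsWithStats((m&w).astype(np.uint8))
    i=1+np.argmax(st[1:,4]); m=l==i
    do("col_"+n,m,ce[i],bottle,list(backproj(c,ce[i],30)))
cv2.imwrite("pics/fit1.png",cv2.resize(v[90:270,120:440],None,fx=2.5,fy=2.5,interpolation=cv2.INTER_CUBIC))
E
```

```text
brown_a_center 0.76
brown_a_center [185.9 175.1] 407 [528.14 296.95] err 0.06
pink_a_center 0.77
pink_a_center [223.4 407.8] 391 [ 409.34 -367.13] err 0.04
blue_tray 0.97
blue_tray [201.6 343.3] 1933 [ 4.8308e+02 -1.9107e+02 -8.0000e-02] err 0.08
blue_tray 0.59
blue_tray [218.3 292.8] 513 [ 4.2962e+02 -3.7570e+01 -2.0000e-01] err 2.53
red_tray 0.96
red_tray [194.  228.1] 1930 [ 4.9656e+02  1.4430e+02 -9.0000e-02] err 0.08
red_tray 0.48
red_tray [225.6 406.4] 395 [ 4.1557e+02 -3.7353e+02 -5.0000e-02] err 3.65
timer 0.86
timer [217.6 291.4] 530 [ 4.3563e+02 -3.4540e+01 -1.3000e-01] err 0.38
col_brownL [176.07881773 182.73152709] 406 [528.12 296.54] err 0.05
col_brownR [402.1953125  186.46289062] 512 [ 521.9  -350.11] err 0.24
col_pinkM [285.24579125 182.43434343] 297 [526.13 -19.54] err 0.22
col_pinkR [410.55807365 226.10764873] 353 [ 401.  -376.6] err 0.56
```

View pics/crop0.png

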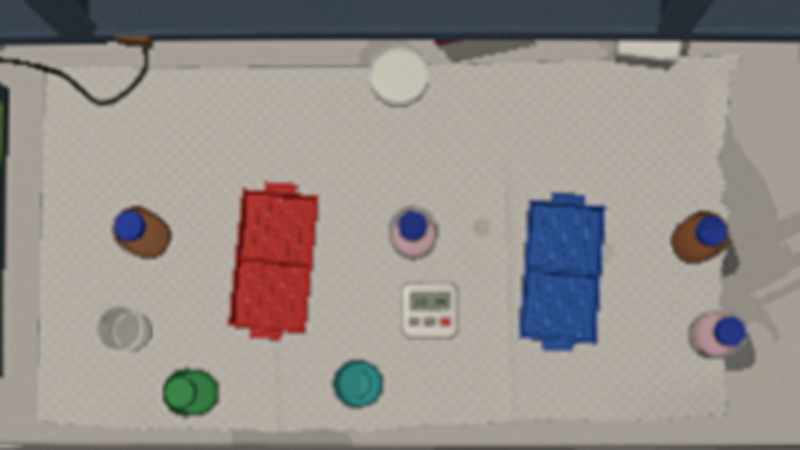

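View pics/fit1.png

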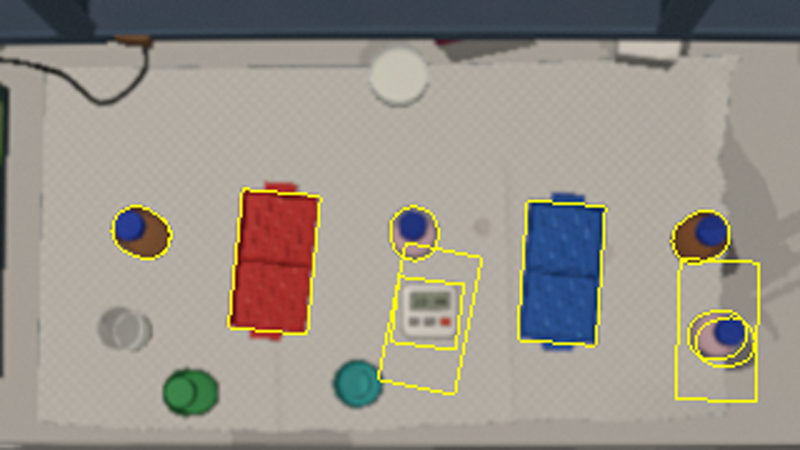

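Four targets stand on the mat: brown at (176,183) and (400,185), and clear/pink at (286,183) and (408,224). The caps at (196,247) and (263,243) belong to green and turquoise bottles, so those are look-alikes; the crop confirms this. First I'll turn the jaws across the tray's long axis and fly above the right brown bottle.

```bash
cat > go.py <<'E'
import sys,numpy as np
from scipy.spatial.transform import Rotation as R
from workcell import arm
s=arm.sense();X=[float(v) for v in sys.argv[1:4]];yaw=np.radians(float(sys.argv[4]) if len(sys.argv)>4 else -4.9)
M=R.from_rotvec(s["tool_rot"]).as_matrix()
cur=np.arctan2(M[1,0],M[0,0])
xt=np.array([np.cos(yaw),np.sin(yaw),0]);yt=np.array([np.sin(yaw),-np.cos(yaw),0])
d=np.array(X)-s["tool_pos"]
print("t",round(s["t"],2),"pos",np.round(s["tool_pos"],1),"yaw",round(np.degrees(cur),2),"spin",round(np.degrees(cur-yaw),2),"shift mm after spin",np.round([d@xt,d@yt,-d[2]],1),"w",round(s["width"],3),"F",np.round(s["force"],1),"tilt",np.round(M[:,2],3))
E
python3 go.py 523 -349 200
```

```text
t 0.8 pos [ 288.4 -582.5  199.3] yaw 26.34 spin 31.24 shift mm after spin [ 213.8 -252.7   -0.7] w 0.997 F [0.2 0.3 0.5] tilt [-0.  0. -1.]
```

```bash
python3 -m handwheel '[[0,0,0,7.8,1],[0,0,0,7.8,1],[0,0,0,7.8,1],[0,0,0,7.8,1],[0.02,-0.023,0,0,1],[0.03,-0.036,0,0,1],[0.036,-0.042,0,0,1],[0.036,-0.042,0,0,1],[0.036,-0.042,0,0,1],[0.032,-0.038,0,0,1],[0.024,-0.029,0,0,1],[0,0,0,0,1]]' 20
python3 go.py 523 -349 200
python3 - <<'E'
from h import *
im=get_image("wrist");cv2.imwrite("pics/w1.png",im[:,:,::-1])
E
```

```text
t: 2.0
tool_pos: [516.6, -354.1, 199.2]
tool_rot: [-3.136, 0.118, -0.003]
force: [0.3, -0.2, 0.0]
width: 1.005
t 2.0 pos [ 516.6 -354.1  199.2] yaw -4.31 spin 0.59 shift mm after spin [ 6.  -5.6 -0.8] w 1.005 F [ 0.3 -0.2  0. ] tilt [ 0.002  0.003 -1.   ]
```

View pics/w1.png

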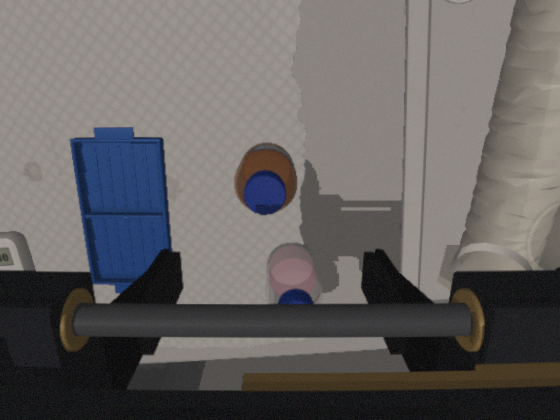

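Wrist view: brown at (266,180), pink at (295,280) and the blue tray at (123,210), all clear. I'll refit from this view.

```bash
cat > wf.py <<'E'
import sys
from h import *
def run(name,things):
    c=camera_info("wrist");im=get_image("wrist");v=im[:,:,::-1].copy()
    for t in things:
        for d in models.cut_out("wrist",t):
            m=d["mask"];px=np.array(d["pixel"],float)
            g=bottle if "center" in t else (lambda x,y,th:box(x,y,th,164,92,14))
            if d["conf"]<.4: continue
            b=backproj(c,px[::-1],40 if g is bottle else 8)
            if g is not bottle: # drop the end tabs
                m=cv2.morphologyEx(m.astype(np.uint8),cv2.MORPH_OPEN,np.ones((45,45),np.uint8))>0
            if m.sum()==0: continue
            x,e=fit(c,m,g,list(b)+([-.085] if g is not bottle else []))
            print(t,round(d["conf"],2),px,m.sum(),np.round(x,3),"err",round(e,3))
            h=(hullmask(c,g(*x))>.5).astype(np.uint8)
            cv2.drawContours(v,cv2.findContours(h,0,2)[0],-1,(0,255,255),1)
    cv2.imwrite(name,v)
run(sys.argv[1],sys.argv[2:])
E
python3 wf.py pics/w1f.png brown_a_center pink_a_center blue_tray
```

```text
brown_a_center 0.4 [200.4 119.8] 12897 [ 538.22  -216.799] err 0.635
pink_a_center 0.89 [273.5 287.8] 3198 [ 410.957 -367.237] err 0.294
blue_tray 0.85 [201.4 120. ] 11923 [ 4.85051e+02 -1.93376e+02 -8.60000e-02] err 0.129
```

View pics/w1f.png

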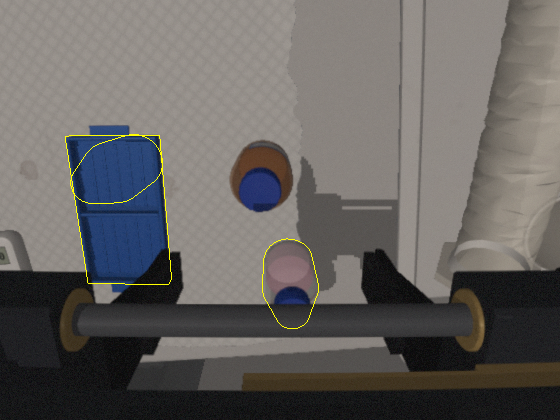

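```bash
cat > wc.py <<'E'
import sys
from h import *
# fit one bottle in wrist view by colour difference: args png x y [z0]
x0=[float(sys.argv[2]),float(sys.argv[3])]
c=camera_info("wrist");im=get_image("wrist");v=im[:,:,::-1].copy()
hsv=cv2.cvtColor(im,cv2.COLOR_RGB2HSV)
m=(hsv[:,:,1]>70)&(hsv[:,:,2]>40)
if len(sys.argv)>4: m=(hsv[:,:,1]>int(sys.argv[4]))&(hsv[:,:,2]>40)
w=cv2.dilate((hullmask(c,bottle(*x0))>.1).astype(np.uint8),np.ones((25,25)))>0
k,l,st,ce=cv2.connectedComponentsWithStats((m&w).astype(np.uint8))
m=l==1+np.argmax(st[1:,4])
m=cv2.morphologyEx(m.astype(np.uint8),cv2.MORPH_CLOSE,np.ones((15,15),np.uint8))>0
x,e=fit(c,m,bottle,x0);print(m.sum(),np.round(x,1),round(e,3))
h=(hullmask(c,bottle(*x))>.5).astype(np.uint8)
cv2.drawContours(v,cv2.findContours(h,0,2)[0],-1,(0,255,255),1)
cv2.drawContours(v,cv2.findContours(m.astype(np.uint8),0,2)[0],-1,(0,255,0),1)
cv2.imwrite(sys.argv[1],v[80:340])
E
python3 wc.py pics/w1c.png 523 -349; python3 go.py 523 -349 200
```

```text
3166 [ 520.4 -348.2] 0.094
t 2.3 pos [ 510.5 -362.2  199.3] yaw -5.0 spin -0.1 shift mm after spin [ 11.3 -14.2  -0.7] w 0.998 F [-0.  -0.   0.3] tilt [-0. -0. -1.]
```

View pics/w1c.png

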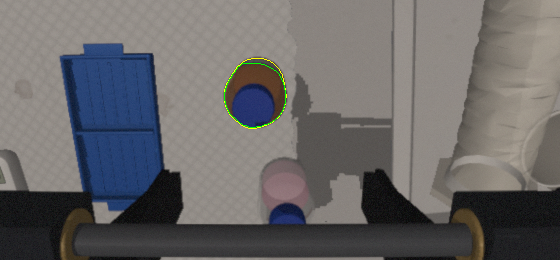

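```bash
python3 wf.py pics/w1g.png pink_a_center blue_tray;python3 wc.py pics/w1c2.png 523 -349 50; python3 go.py 522 -349 130
```

```text
pink_a_center 0.77 [273.1 284.1] 3386 [ 411.423 -367.283] err 0.237
blue_tray 0.91 [200.9 115.7] 12465 [ 4.85332e+02 -1.92558e+02 -9.60000e-02] err 0.087
3242 [ 520.1 -348.3] 0.08
t 2.5 pos [ 511.1 -361.4  199.3] yaw -4.93 spin -0.03 shift mm after spin [  9.8 -13.3  69.3] w 0.999 F [-0.6 -0.1  0.6] tilt [-0. -0. -1.]
```

View pics/w1g.png

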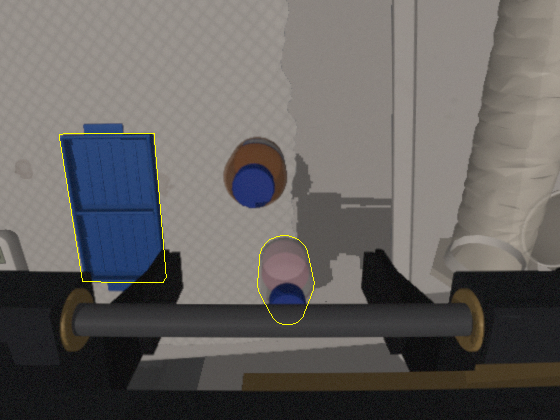

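```bash
python3 -m handwheel '[[0.005,-0.006,0.01,0,1],[0.004,-0.008,0.02,0,1],[0,0,0.025,0,1],[0,0,0.025,0,1],[0,0,0.025,0,1],[0,0,0.015,0,1],[0,0,0,0,1],[0,0,0,0,1]]' 20
python3 go.py 521 -348.7 38
```

```text
t: 3.3
tool_pos: [522.2, -347.5, 79.7]
tool_rot: [3.139, -0.133, 0.0]
force: [0.8, 1.0, -0.0]
width: 0.998
t 3.3 pos [ 522.2 -347.5   79.7] yaw -4.85 spin 0.05 shift mm after spin [-1.   1.3 41.7] w 0.998 F [ 0.8  1.  -0. ] tilt [ 0. -0. -1.]
```

```bash
python3 -m handwheel '[[0,0,0.015,0,1],[0,0,0.015,0,1],[0,0,0.011,0,1],[0,0,0,0,1],[0,0,0,0,1]]' 20
python3 go.py 521 -348.7 38; python3 -c "
from h import *
cv2.imwrite('pics/s1.png',cv2.resize(get_image('scene')[180:400,340:560,::-1],None,fx=2.5,fy=2.5))"
```

```text
t: 3.8
tool_pos: [521.6, -347.4, 37.9]
tool_rot: [-3.138, 0.133, 0.001]
force: [-0.4, 0.4, 0.0]
width: 0.999
t 3.8 pos [ 521.6 -347.4   37.9] yaw -4.86 spin 0.04 shift mm after spin [-0.5  1.3 -0.1] w 0.999 F [-0.4  0.4  0. ] tilt [-0.001  0.    -1.   ]
```

View pics/s1.png

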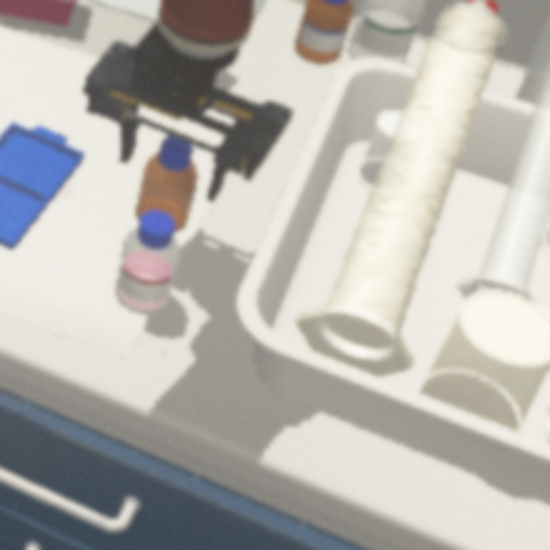

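The crop (brown at (165,190), pink at (150,260)) shows the fingers straddling the brown bottle with the body clear of the cap. Closing.

```bash
python3 -m handwheel '[[0,0,0,0,0.8],[0,0,0,0,0.7],[0,0,0,0,0.62],[0,0,0,0,0.5],[0,0,0,0,0.4],[0,0,0,0,0.4],[0,0,0,0,0.4],[0,0,0,0,0.4]]' 15
python3 go.py 521 -348.7 38
```

```text
t: 4.65
tool_pos: [521.8, -347.7, 38.4]
tool_rot: [3.139, -0.133, 0.0]
force: [-0.4, -0.3, 0.3]
width: 0.621
t 4.65 pos [ 521.8 -347.7   38.4] yaw -4.86 spin 0.04 shift mm after spin [-0.7  1.1  0.4] w 0.621 F [-0.4 -0.3  0.3] tilt [ 0. -0. -1.]
```

```bash
python3 -m handwheel '[[0,0,-0.006,0,0.4],[0,0,-0.012,0,0.4],[0,0,-0.016,0,0.4],[0,0,-0.016,0,0.4],[0,0,-0.008,0,0.4],[0,0,0,0,0.4]]'
python3 go.py 524.3 -195.5 96
```

```text
t: 5.25
tool_pos: [522.8, -348.1, 98.5]
tool_rot: [3.137, -0.133, 0.005]
force: [0.3, -0.9, -1.8]
width: 0.625
t 5.25 pos [ 522.8 -348.1   98.5] yaw -4.86 spin 0.04 shift mm after spin [ -11.6 -152.2    2.5] w 0.625 F [ 0.3 -0.9 -1.8] tilt [ 0.003 -0.002 -1.   ]
```

```bash
python3 -c "
from h import *
cv2.imwrite('pics/w2.png',get_image('wrist')[:,:,::-1])"
```

```text
(no output)
```

View pics/w2.png

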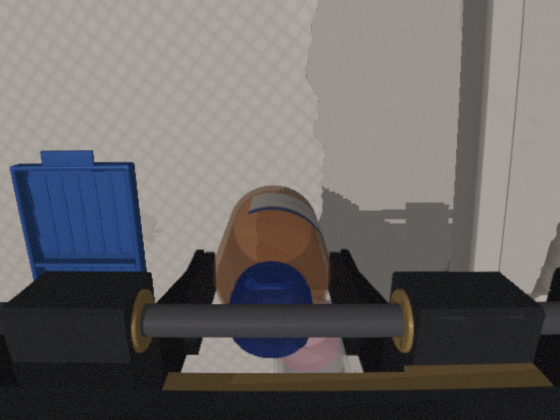

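The bottle is held upright and lifted, and the tray is on the left. Next I'll carry it to the far bay.

```bash
python3 -m handwheel '[[-0.001,-0.01,0,0,0.4],[-0.002,-0.02,0,0,0.4],[-0.002,-0.026,0,0,0.4],[-0.002,-0.026,0,0,0.4],[-0.002,-0.026,0,0,0.4],[-0.002,-0.022,0,0,0.4],[-0.001,-0.014,0,0,0.4],[0,-0.008,0,0,0.4],[0,0,0,0,0.4],[0,0,0,0,0.4],[0,0,0,0,0.4]]'
python3 go.py 524.3 -195.5 46
python3 -c "
from h import *
cv2.imwrite('pics/w3.png',get_image('wrist')[:,:,::-1])
cv2.imwrite('pics/t3.png',cv2.resize(get_image('top')[130:270,280:460,::-1],None,fx=4,fy=4,interpolation=2))"
python3 go.py 524.3 -195.5 46
```

```text
t: 6.4
tool_pos: [522.5, -196.3, 96.1]
tool_rot: [3.138, -0.136, -0.0]
force: [-0.0, -0.6, -2.0]
width: 0.626
t 6.4 pos [ 522.5 -196.3   96.1] yaw -4.95 spin -0.05 shift mm after spin [ 1.8 -1.  50.1] w 0.626 F [-0.  -0.6 -2. ] tilt [-0. -0. -1.]
t 6.5 pos [ 522.5 -196.    96.2] yaw -4.94 spin -0.04 shift mm after spin [ 1.7 -0.7 50.2] w 0.623 F [-0.1  0.  -1.9] tilt [-0. -0. -1.]
```

View pics/w3.png

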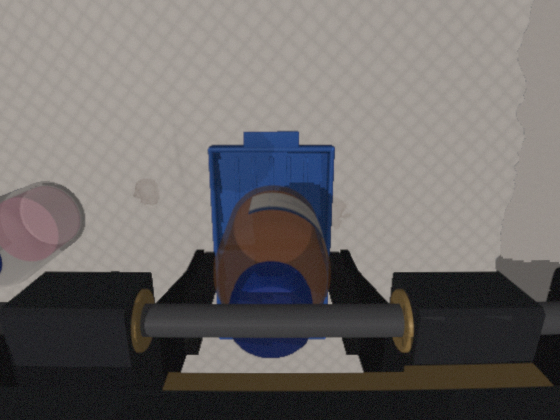

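View pics/t3.png

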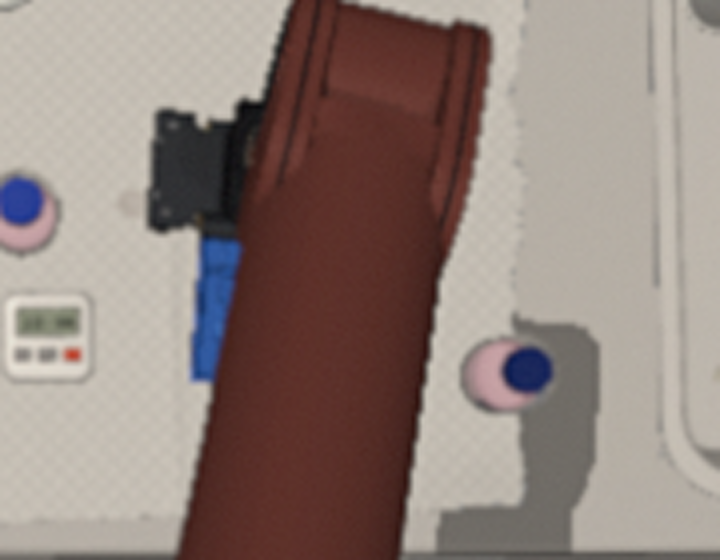

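```bash
python3 -c "
from h import *
c=camera_info('wrist')
P=[backproj(c,np.array(p),14) for p in((209.,146.),(334.5,146.))];print(P,np.mean(P,0), np.mean(P,0)-82*np.array([np.cos(.088),-np.sin(.088)]))"
```

```text
[array([ 570.51743911, -155.71671265]), array([ 562.70251202, -245.17133705])] [ 566.60997556 -200.44402485] [ 484.92727472 -193.2373347 ]
```

```bash
python3 -m handwheel '[[0.002,0,0.006,0,0.4],[0,0,0.012,0,0.4],[0,0,0.012,0,0.4],[0,0,0.01,0,0.4],[0,0,0.006,0,0.4],[0,0,0.003,0,0.4],[0,0,0.001,0,0.4],[0,0,0,0,0.4],[0,0,0.001,0,0.4],[0,0,0.001,0,0.4],[0,0,0.001,0,0.4],[0,0,0,0,0.4]]'
python3 go.py 524.7 -196.5 42.5
```

```text
t: 7.7
tool_pos: [524.6, -195.2, 43.2]
tool_rot: [-3.139, 0.133, 0.0]
force: [0.2, -0.2, -1.6]
width: 0.624
t 7.7 pos [ 524.6 -195.2   43.2] yaw -4.86 spin 0.04 shift mm after spin [0.2 1.3 0.7] w 0.624 F [ 0.2 -0.2 -1.6] tilt [-0.  0. -1.]
```

```bash
python3 -m handwheel '[[0,0,0.0005,0,0.4],[0,0,0.0005,0,0.4],[0,0,0,0,0.4]]'
```

```text
t: 8.0
tool_pos: [524.8, -195.2, 42.4]
tool_rot: [3.139, -0.133, 0.0]
force: [0.1, -0.7, 0.1]
width: 0.62
```

Contact: the weight has come off the wrist. Releasing.

```bash
python3 -m handwheel '[[0,0,0,0,0.66],[0,0,0,0,0.72],[0,0,0,0,0.85],[0,0,0,0,1],[0,0,0,0,1],[0,0,0,0,1],[0,0,-0.01,0,1],[0,0,-0.02,0,1],[0,0,-0.03,0,1],[0,0,-0.03,0,1],[0,0,-0.03,0,1],[0,0,0,0,1]]'
python3 go.py 528 297 165
python3 -c "
from h import *
cv2.imwrite('pics/w4.png',get_image('wrist')[:,:,::-1])"
```

```text
t: 9.2
tool_pos: [527.2, -195.9, 167.6]
tool_rot: [3.137, -0.133, 0.012]
force: [-0.3, -0.2, -0.6]
width: 1.002
t 9.2 pos [ 527.2 -195.9  167.6] yaw -4.86 spin 0.04 shift mm after spin [ -41.3 -491.2    2.6] w 1.002 F [-0.3 -0.2 -0.6] tilt [ 0.007 -0.002 -1.   ]
```

View pics/w4.png

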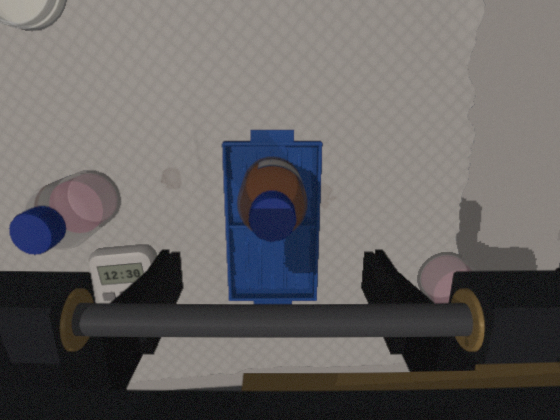

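Brown stands upright in the far bay of the blue tray. Next is the left brown bottle.

```bash
python3 -m handwheel '[[-0.002,-0.02,0,0,1],[-0.004,-0.04,0,0,1],[-0.004,-0.048,0,0,1],[-0.004,-0.048,0,0,1],[-0.004,-0.048,0,0,1],[-0.004,-0.048,0,0,1],[-0.004,-0.048,0,0,1],[-0.004,-0.048,0,0,1],[-0.004,-0.046,0,0,1],[-0.003,-0.04,0,0,1],[-0.002,-0.022,0,0,1],[0,0,0,0,1]]'
python3 go.py 528 297 165
```

```text
t: 10.45
tool_pos: [522.6, 266.6, 161.4]
tool_rot: [-3.138, 0.124, 0.003]
force: [-0.2, -0.1, -0.4]
width: 1.001
t 10.45 pos [522.6 266.6 161.4] yaw -4.52 spin 0.38 shift mm after spin [  2.8 -30.7  -3.6] w 1.001 F [-0.2 -0.1 -0.4] tilt [-0.002  0.001 -1.   ]
```

```bash
python3 -m handwheel '[[0,0,0,0,1],[0,0,0,0,1]]'
python3 wc.py pics/w5.png 528 297 70;python3 wf.py pics/w5f.png red_tray brown_a_center
python3 go.py 528 297 100
```

```text
t: 10.65
tool_pos: [524.6, 260.8, 161.8]
tool_rot: [3.138, -0.136, -0.001]
force: [0.4, 0.1, -0.9]
width: 1.001
4404 [526.6 294.5] 0.059
red_tray 0.95 [184.1 400.9] 14544 [ 5.03054e+02  1.43610e+02 -6.30000e-02] err 0.189
brown_a_center 0.62 [194.2 229.6] 4776 [527.025 294.307] err 0.033
t 10.85 pos [524.8 261.3 162.3] yaw -4.95 spin -0.05 shift mm after spin [  0.2 -35.8  62.3] w 1.003 F [-0.1 -0.5 -0.2] tilt [ 0. -0. -1.]
```

View pics/w5.png

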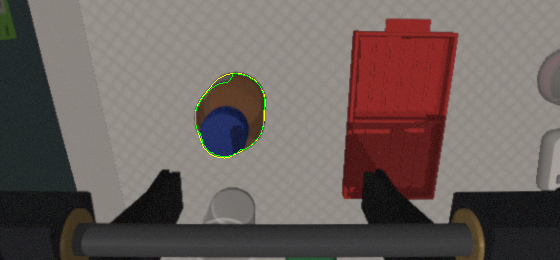

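View pics/w5f.png

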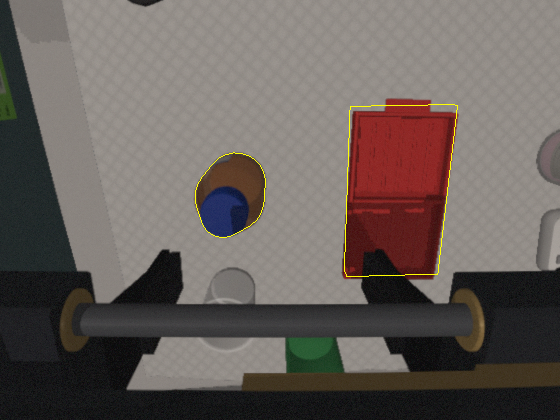

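```bash
python3 go.py 527.3 295.3 38; python3 -m handwheel '[[0,-0.01,0.01,0,1],[0,-0.014,0.02,0,1],[0,-0.01,0.025,0,1],[0,0,0.02,0,1],[0,0,0.008,0,1],[0,0,0,0,1],[0,0,0,0,1]]' 15
python3 go.py 527.3 295.3 38
```

```text
t 10.85 pos [524.8 261.3 162.3] yaw -4.95 spin -0.05 shift mm after spin [ -0.4 -34.  124.3] w 1.003 F [-0.1 -0.5 -0.2] tilt [ 0. -0. -1.]
t: 11.55
tool_pos: [527.7, 296.6, 80.0]
tool_rot: [-3.138, 0.134, -0.001]
force: [1.1, -0.4, 1.0]
width: 1.002
t 11.55 pos [527.7 296.6  80. ] yaw -4.87 spin 0.03 shift mm after spin [-0.3  1.3 42. ] w 1.002 F [ 1.1 -0.4  1. ] tilt [ 0.001  0.    -1.   ]
```

```bash
python3 -m handwheel '[[0,0,0.015,0,1],[0,0.001,0.015,0,1],[0,0,0.012,0,1],[0,0,0,0,0.8],[0,0,0,0,0.7],[0,0,0,0,0.62],[0,0,0,0,0.5],[0,0,0,0,0.4],[0,0,0,0,0.4],[0,0,0,0,0.4]]' 15
python3 go.py 527.3 295.3 38
```

```text
t: 12.55
tool_pos: [527.5, 295.4, 37.7]
tool_rot: [-3.138, 0.133, -0.001]
force: [0.2, 0.1, 2.8]
width: 0.625
t 12.55 pos [527.5 295.4  37.7] yaw -4.86 spin 0.04 shift mm after spin [-0.2  0.2 -0.3] w 0.625 F [0.2 0.1 2.8] tilt [ 0.001  0.    -1.   ]
```

```bash
python3 -m handwheel '[[0,0,-0.008,0,0.4],[0,0,-0.018,0,0.4],[0,0,-0.026,0,0.4],[0,0,-0.028,0,0.4],[0,0,-0.026,0,0.4],[0,0,-0.016,0,0.4],[0,0,-0.006,0,0.4],[0,0,0,0,0.4]]'
python3 go.py 445 -189.6 165
```

```text
t: 13.35
tool_pos: [527.3, 295.4, 165.5]
tool_rot: [-3.139, 0.133, -0.001]
force: [0.0, 0.1, -2.2]
width: 0.624
t 13.35 pos [527.3 295.4 165.5] yaw -4.86 spin 0.04 shift mm after spin [-40.6 490.3   0.5] w 0.624 F [ 0.   0.1 -2.2] tilt [ 0.  0. -1.]
```

```bash
python3 -m handwheel '[[-0.001,0.015,0,0,0.4],[-0.003,0.035,0,0,0.4],[-0.004,0.045,0,0,0.4],[-0.004,0.045,0,0,0.4],[-0.004,0.045,0,0,0.4],[-0.004,0.045,0,0,0.4],[-0.004,0.045,0,0,0.4],[-0.004,0.045,0,0,0.4],[-0.004,0.045,0,0,0.4],[-0.004,0.045,0,0,0.4],[-0.003,0.04,0,0,0.4],[-0.001,0.025,0,0,0.4]]'
python3 -m handwheel '[[0,0.012,0,0,0.4],[0,0,0,0,0.4],[0,0,0,0,0.4],[0,0,0,0,0.4]]'
python3 go.py 445 -189.6 100
```

```text
t: 14.55
tool_pos: [444.3, -178.4, 163.9]
tool_rot: [3.138, -0.14, -0.004]
force: [1.0, 1.1, -1.3]
width: 0.621
t: 14.95
tool_pos: [446.4, -184.7, 165.0]
tool_rot: [-3.138, 0.129, 0.001]
force: [-0.1, -0.2, -1.1]
width: 0.627
t 14.95 pos [ 446.4 -184.7  165. ] yaw -4.71 spin 0.19 shift mm after spin [-1.  5. 65.] w 0.627 F [-0.1 -0.2 -1.1] tilt [-0.     0.001 -1.   ]
```

```bash
python3 -m handwheel '[[-0.001,0.005,0.01,0,0.4],[0,0,0.02,0,0.4],[0,0,0.025,0,0.4],[0,0,0.022,0,0.4],[0,0,0.015,0,0.4],[0,0,0.008,0,0.4],[0,0,0,0,0.4],[0,0,0,0,0.4]]'
python3 go.py 445 -189.6 42.4
python3 -c "
from h import *
cv2.imwrite('pics/w6.png',get_image('wrist')[:,:,::-1])"
```

```text
t: 15.75
tool_pos: [445.1, -191.4, 65.7]
tool_rot: [3.139, -0.132, 0.001]
force: [-0.1, -0.7, -0.6]
width: 0.625
t 15.75 pos [ 445.1 -191.4   65.7] yaw -4.83 spin 0.07 shift mm after spin [-0.2 -1.8 23.3] w 0.625 F [-0.1 -0.7 -0.6] tilt [ 0. -0. -1.]
```

View pics/w6.png

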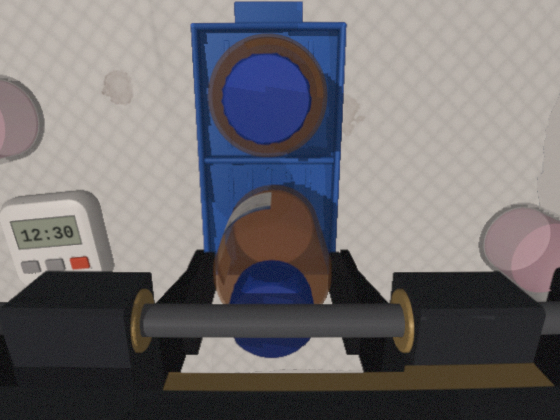

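```bash
python3 -m handwheel '[[0,-0.001,0.006,0,0.4],[0,0,0.008,0,0.4],[0,0,0.005,0,0.4],[0,0,0.002,0,0.4],[0,0,0,0,0.4],[0,0,0.001,0,0.4],[0,0,0.0005,0,0.4],[0,0,0.0005,0,0.4],[0,0,0,0,0.4]]'
python3 go.py 445 -189.6 42.4
```

```text
t: 16.7
tool_pos: [444.8, -190.5, 42.3]
tool_rot: [-3.139, 0.133, -0.0]
force: [0.7, -0.6, -1.2]
width: 0.627
t 16.7 pos [ 444.8 -190.5   42.3] yaw -4.86 spin 0.04 shift mm after spin [ 0.1 -0.9 -0.1] w 0.627 F [ 0.7 -0.6 -1.2] tilt [ 0.  0. -1.]
```

```bash
python3 -m handwheel '[[0,0,0.0005,0,0.4],[0,0,0,0,0.4]]';python3 -m handwheel '[[0,0,0.0005,0,0.4],[0,0,0,0,0.4]]'
```

```text
t: 16.9
tool_pos: [444.8, -190.4, 41.8]
tool_rot: [3.139, -0.133, 0.0]
force: [0.2, 0.9, -1.9]
width: 0.623
t: 17.1
tool_pos: [445.1, -190.6, 41.7]
tool_rot: [3.139, -0.133, 0.001]
force: [-1.0, 0.2, 4.4]
width: 0.622
```

```bash
python3 -m handwheel '[[0,0,0,0,0.66],[0,0,0,0,0.72],[0,0,0,0,0.85],[0,0,0,0,1],[0,0,0,0,1],[0,0,0,0,1],[0,0,-0.01,0,1],[0,0,-0.02,0,1],[0,0,-0.03,0,1],[0,0,-0.03,0,1],[0,0,-0.03,0,1],[0,0,0,0,1]]'
python3 -m handwheel '[[0,0,0,0,1],[0,0,0,0,1]]'
python3 go.py 411 -367.2 162
python3 -c "
from h import *
cv2.imwrite('pics/w7.png',get_image('wrist')[:,:,::-1])"
```

```text
t: 18.3
tool_pos: [447.2, -191.2, 166.2]
tool_rot: [3.137, -0.133, 0.011]
force: [-0.4, -0.8, 0.3]
width: 1.002
t: 18.5
tool_pos: [444.3, -190.3, 160.7]
tool_rot: [-3.138, 0.133, 0.002]
force: [-0.4, 0.4, -0.3]
width: 0.998
t 18.5 pos [ 444.3 -190.3  160.7] yaw -4.86 spin 0.04 shift mm after spin [-18.  179.1  -1.3] w 0.998 F [-0.4  0.4 -0.3] tilt [-0.001  0.    -1.   ]
```

View pics/w7.png

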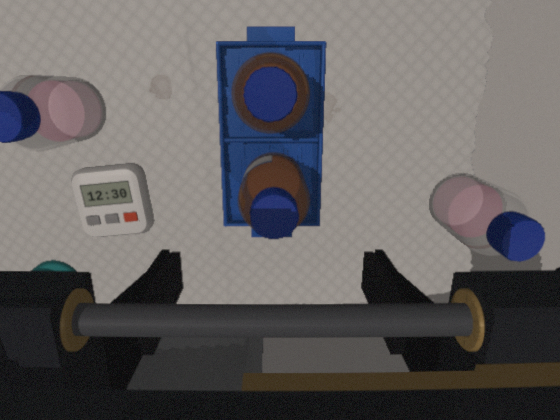

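Both browns stand in the blue tray (caps at (270,93) and (275,212)). Next is the right pink bottle at (490,220).

```bash
python3 wf.py pics/w7f.png pink_a_center; python3 -m handwheel '[[-0.001,0.012,0,0,1],[-0.002,0.028,0,0,1],[-0.003,0.034,0,0,1],[-0.004,0.034,0,0,1],[-0.004,0.032,0,0,1],[-0.003,0.024,0,0,1],[-0.001,0.014,0,0,1],[0,0,0,0,1],[0,0,0,0,1],[0,0,0,0,1]]'
python3 wf.py pics/w8f.png pink_a_center;python3 go.py 411 -367.2 38
```

```text
pink_a_center 0.91 [214.5 484.4] 6697 [ 409.624 -368.634] err 0.039
t: 19.65
tool_pos: [412.5, -364.8, 161.2]
tool_rot: [-3.138, 0.13, -0.0]
force: [1.0, 0.3, -0.7]
width: 1.0
pink_a_center 0.75 [194.8 274.7] 4693 [ 410.4   -367.478] err 0.033
t 19.75 pos [ 412.4 -365.1  161.4] yaw -4.75 spin 0.15 shift mm after spin [ -1.2   2.3 123.4] w 1.0 F [ 0.6 -0.3 -0.5] tilt [ 0.  0. -1.]
```

View pics/w8f.png

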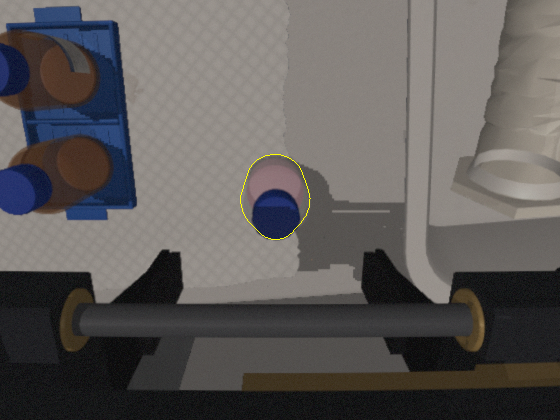

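```bash
python3 -m handwheel '[[-0.002,0.003,0.01,0,1],[0,0,0.02,0,1],[0,0,0.025,0,1],[0,0,0.02,0,1],[0,0,0.008,0,1],[0,0,0,0,1],[0,0,0,0,1]]' 15
python3 go.py 410.2 -367.7 38
```

```text
t: 20.45
tool_pos: [409.9, -369.3, 78.9]
tool_rot: [3.138, -0.133, 0.001]
force: [0.2, -0.4, 0.2]
width: 1.001
t 20.45 pos [ 409.9 -369.3   78.9] yaw -4.85 spin 0.05 shift mm after spin [ 0.2 -1.6 40.9] w 1.001 F [ 0.2 -0.4  0.2] tilt [ 0.001 -0.    -1.   ]
```

```bash
python3 -m handwheel '[[0,-0.001,0.015,0,1],[0,0,0.015,0,1],[0,0,0.011,0,1],[0,0,0,0,0.8],[0,0,0,0,0.7],[0,0,0,0,0.62],[0,0,0,0,0.5],[0,0,0,0,0.4],[0,0,0,0,0.4],[0,0,0,0,0.4]]' 15
python3 go.py 410.2 -367.7 38
```

```text
t: 21.45
tool_pos: [410.0, -368.3, 37.7]
tool_rot: [3.138, -0.133, 0.001]
force: [-0.6, 1.5, 3.1]
width: 0.627
t 21.45 pos [ 410.  -368.3   37.7] yaw -4.85 spin 0.05 shift mm after spin [ 0.2 -0.6 -0.3] w 0.627 F [-0.6  1.5  3.1] tilt [ 0.001 -0.    -1.   ]
```

```bash
python3 -m handwheel '[[0,0,-0.008,0,0.4],[0,0,-0.018,0,0.4],[0,0,-0.026,0,0.4],[0,0,-0.028,0,0.4],[0,0,-0.026,0,0.4],[0,0,-0.016,0,0.4],[0,0,-0.006,0,0.4],[0,0,0,0,0.4]]'
python3 go.py 537 140 165
```

```text
t: 22.25
tool_pos: [409.8, -368.2, 165.8]
tool_rot: [3.138, -0.133, 0.001]
force: [0.1, -0.1, -1.0]
width: 0.627
t 22.25 pos [ 409.8 -368.2  165.8] yaw -4.86 spin 0.04 shift mm after spin [  83.3 -517.2    0.8] w 0.627 F [ 0.1 -0.1 -1. ] tilt [ 0.001 -0.001 -1.   ]
```

```bash
python3 -m handwheel '[[0.002,-0.015,0,0,0.4],[0.006,-0.035,0,0,0.4],[0.007,-0.045,0,0,0.4],[0.007,-0.045,0,0,0.4],[0.007,-0.045,0,0,0.4],[0.007,-0.045,0,0,0.4],[0.007,-0.045,0,0,0.4],[0.007,-0.045,0,0,0.4],[0.007,-0.045,0,0,0.4],[0.007,-0.045,0,0,0.4],[0.007,-0.04,0,0,0.4],[0.007,-0.03,0,0,0.4]]'
python3 -m handwheel '[[0.003,-0.018,0,0,0.4],[0.002,-0.01,0,0,0.4],[0,0,0,0,0.4],[0,0,0,0,0.4],[0,0,0,0,0.4]]'
python3 go.py 537 140 100
python3 -c "
from h import *
cv2.imwrite('pics/w9.png',get_image('wrist')[:,:,::-1])"
```

```text
t: 23.45
tool_pos: [526.5, 107.7, 164.1]
tool_rot: [-3.139, 0.128, 0.003]
force: [1.0, -0.3, -0.9]
width: 0.627
t: 23.95
tool_pos: [535.1, 129.6, 165.1]
tool_rot: [3.138, -0.136, -0.001]
force: [0.3, -0.5, -0.9]
width: 0.624
t 23.95 pos [535.1 129.6 165.1] yaw -4.96 spin -0.06 shift mm after spin [  1.  -10.5  65.1] w 0.624 F [ 0.3 -0.5 -0.9] tilt [-0.    -0.001 -1.   ]
```

View pics/w9.png

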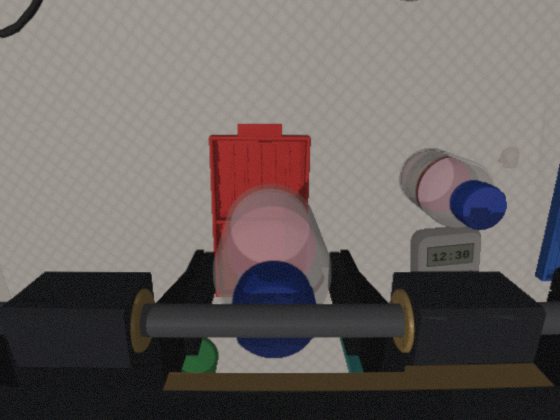

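```bash
python3 -c "
from h import *
c=camera_info('wrist')
P=[backproj(c,np.array(p),14) for p in((209.,136.),(311.,136.))]
d=P[0]-P[1];th=np.arctan2(-d[0],d[1]);u=np.array([np.cos(th),np.sin(th)]);e=np.mean(P,0)
print(P,np.linalg.norm(d),th,'ctr',e-82*u,'far',e-42*u,'near',e-122*u)"; python3 go.py 537 140 60
```

```text
[array([583.31862588, 181.16121104]), array([575.30039569,  90.40018974])] 91.11451587796445 -0.08811565982070636 ctr [497.62764401 142.9968379 ] far [537.47245707 139.47677082] near [457.78283095 146.51690498]
t 24.0 pos [535.2 129.6 165.2] yaw -4.97 spin -0.07 shift mm after spin [  0.9 -10.5 105.2] w 0.625 F [-0.7  1.1 -1.4] tilt [-0.    -0.001 -1.   ]
```

```bash
python3 -m handwheel '[[0.001,-0.005,0.008,0,0.4],[0,-0.005,0.018,0,0.4],[0,0,0.025,0,0.4],[0,0,0.025,0,0.4],[0,0,0.018,0,0.4],[0,0,0.008,0,0.4],[0,0,0.002,0,0.4],[0,0,0,0,0.4],[0,0,0,0,0.4]]'
python3 go.py 537.3 139.6 42
python3 -c "
from h import *
cv2.imwrite('pics/w10.png',get_image('wrist')[:,:,::-1])"
```

```text
t: 24.9
tool_pos: [537.9, 141.2, 62.3]
tool_rot: [-3.138, 0.133, -0.002]
force: [-0.3, 0.0, -1.1]
width: 0.626
t 24.9 pos [537.9 141.2  62.3] yaw -4.87 spin 0.03 shift mm after spin [-0.5  1.6 20.3] w 0.626 F [-0.3  0.  -1.1] tilt [ 0.002  0.    -1.   ]
```

View pics/w10.png

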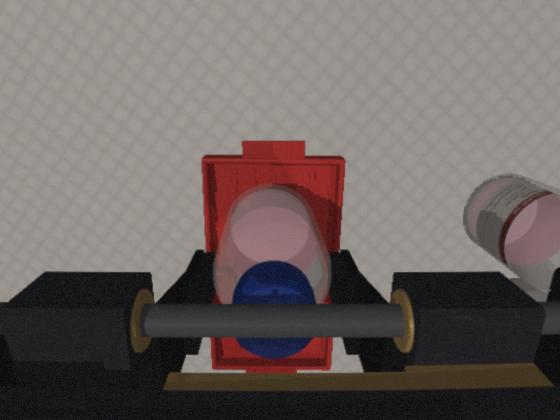

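Centred over the far red bay (tray edges at columns 204 and 344, bottle at 273). Lowering now; I expect contact near z = 41.8.

```bash
python3 -m handwheel '[[0,0.001,0.006,0,0.4],[0,0,0.007,0,0.4],[0,0,0.003,0,0.4],[0,0,0.002,0,0.4],[0,0,0,0,0.4],[0,0,0.001,0,0.4],[0,0,0.0005,0,0.4],[0,0,0.0005,0,0.4],[0,0,0,0,0.4]]'
python3 go.py 537.3 139.6 41.8
```

```text
t: 25.85
tool_pos: [537.5, 140.1, 41.7]
tool_rot: [-3.139, 0.133, -0.001]
force: [-0.6, -0.2, 3.2]
width: 0.622
t 25.85 pos [537.5 140.1  41.7] yaw -4.85 spin 0.05 shift mm after spin [-0.1  0.5 -0.1] w 0.622 F [-0.6 -0.2  3.2] tilt [ 0.001  0.    -1.   ]
```

```bash
python3 -m handwheel '[[0,0,0,0,0.66],[0,0,0,0,0.72],[0,0,0,0,0.85],[0,0,0,0,1],[0,0,0,0,1],[0,0,0,0,1],[0,0,-0.01,0,1],[0,0,-0.02,0,1],[0,0,-0.03,0,1],[0,0,-0.03,0,1],[0,0,-0.03,0,1],[0,0,0,0,1]]'
python3 -m handwheel '[[0,0,0,0,1],[0,0,0,0,1]]'
python3 wf.py pics/w11f.png pink_a_center
python3 go.py 526 -19.5 162
```

```text
t: 27.05
tool_pos: [539.5, 140.9, 166.6]
tool_rot: [-3.137, 0.133, -0.011]
force: [0.1, 0.2, 0.2]
width: 1.003
t: 27.25
tool_pos: [536.6, 139.7, 160.6]
tool_rot: [3.138, -0.133, -0.002]
force: [-0.7, 0.0, -0.4]
width: 1.003
pink_a_center 0.78 [192.6 269. ] 4884 [536.195 140.877] err 0.066
t 27.35 pos [536.4 139.7 160.2] yaw -4.85 spin 0.05 shift mm after spin [  3.2 159.5  -1.8] w 1.003 F [-0.3 -0.3 -0.1] tilt [-0.002 -0.    -1.   ]
```

View pics/w11f.png

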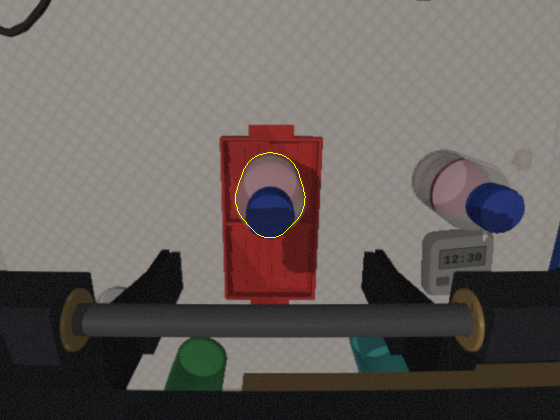

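Third bottle is placed. The last one is the middle pink bottle at (470,195).

```bash
python3 -m handwheel '[[0,0.012,0,0,1],[0,0.024,0,0,1],[0.001,0.03,0,0,1],[0.001,0.03,0,0,1],[0.001,0.028,0,0,1],[0,0.02,0,0,1],[0,0.012,0,0,1],[0,0,0,0,1],[0,0,0,0,1],[0,0,0,0,1]]'
python3 wf.py pics/w12f.png pink_a_center;python3 go.py 526 -19.5 38
```

```text
t: 28.35
tool_pos: [526.9, -14.3, 161.2]
tool_rot: [-3.138, 0.13, 0.0]
force: [0.0, 0.6, 0.4]
width: 1.003
pink_a_center 0.67 [196.4  80.8] 6685 [536.753 143.951] err 0.029
t 28.45 pos [526.9 -14.5 161.2] yaw -4.75 spin 0.15 shift mm after spin [ -0.5   5.  123.2] w 1.002 F [-0.8  0.   0.2] tilt [-0.  0. -1.]
```

View pics/w12f.png

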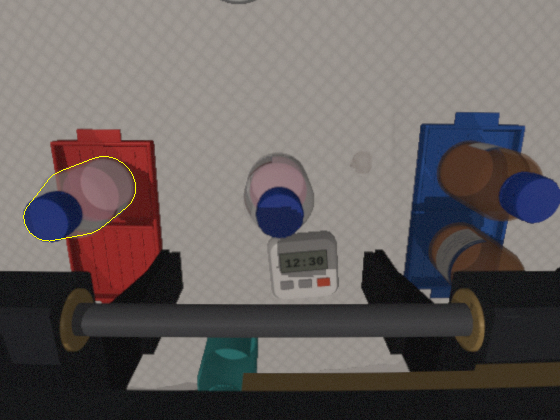

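Run:
```python
from h import *
c=camera_info("wrist")
for p in ((526,-19.5),(526,-17.5),(524,-19.5)):
    q=proj(c,bottle(*p));print(p,q.min(0).round(),q.max(0).round())
im=get_image("wrist");v=im[:,:,::-1].copy()
h=(hullmask(c,bottle(526,-19.5))>.5).astype(np.uint8)
cv2.drawContours(v,cv2.findContours(h,0,2)[0],-1,(0,255,255),1)
cv2.imwrite("pics/w13.png",cv2.resize(v[130:260,200:360],None,fx=4,fy=4,interpolation=2))
```

```text
(526, -19.5) [243. 152.] [312. 237.]
(526, -17.5) [240. 152.] [310. 238.]
(524, -19.5) [243. 154.] [313. 240.]
```

View pics/w13.png

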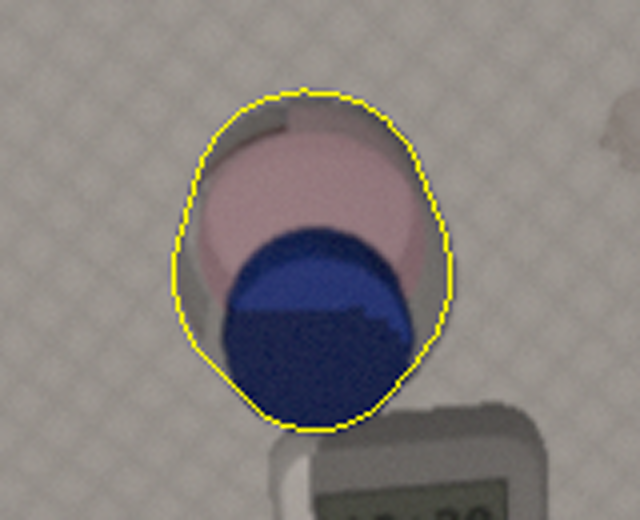

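```bash
python3 -m handwheel '[[-0.001,0.005,0.01,0,1],[0,0.001,0.02,0,1],[0,0,0.025,0,1],[0,0,0.02,0,1],[0,0,0.008,0,1],[0,0,0,0,1],[0,0,0,0,1]]' 15
python3 go.py 525.5 -20.3 38
```

```text
t: 29.2
tool_pos: [525.8, -21.6, 78.9]
tool_rot: [-3.139, 0.133, -0.001]
force: [0.6, 0.1, 0.4]
width: 1.001
t 29.2 pos [525.8 -21.6  78.9] yaw -4.85 spin 0.05 shift mm after spin [-0.4 -1.3 40.9] w 1.001 F [0.6 0.1 0.4] tilt [ 0.001  0.    -1.   ]
```

```bash
python3 -m handwheel '[[0,-0.001,0.015,0,1],[0,0,0.015,0,1],[0,0,0.011,0,1],[0,0,0,0,0.8],[0,0,0,0,0.7],[0,0,0,0,0.62],[0,0,0,0,0.5],[0,0,0,0,0.4],[0,0,0,0,0.4],[0,0,0,0,0.4]]' 15
python3 -m handwheel '[[0,0,-0.008,0,0.4],[0,0,-0.018,0,0.4],[0,0,-0.026,0,0.4],[0,0,-0.028,0,0.4],[0,0,-0.026,0,0.4],[0,0,-0.016,0,0.4],[0,0,-0.006,0,0.4],[0,0,0,0,0.4]]'
python3 go.py 457.6 146.7 165
```

```text
t: 30.2
tool_pos: [525.9, -20.5, 37.7]
tool_rot: [-3.139, 0.133, -0.001]
force: [-0.8, 0.9, 4.1]
width: 0.622
t: 31.0
tool_pos: [525.6, -20.7, 165.8]
tool_rot: [3.139, -0.133, 0.001]
force: [0.5, -0.2, -2.8]
width: 0.627
t 31.0 pos [525.6 -20.7 165.8] yaw -4.86 spin 0.04 shift mm after spin [ -82.1 -161.     0.8] w 0.627 F [ 0.5 -0.2 -2.8] tilt [ 0.001 -0.    -1.   ]
```

```bash
python3 -m handwheel '[[-0.006,-0.012,0,0,0.4],[-0.012,-0.024,0,0,0.4],[-0.015,-0.03,0,0,0.4],[-0.015,-0.03,0,0,0.4],[-0.015,-0.029,0,0,0.4],[-0.012,-0.023,0,0,0.4],[-0.007,-0.013,0,0,0.4],[0,0,0,0,0.4],[0,0,0,0,0.4],[0,0,0,0,0.4]]'
python3 go.py 457.6 146.7 62
```

```text
t: 32.0
tool_pos: [457.8, 145.3, 164.9]
tool_rot: [3.138, -0.136, -0.001]
force: [-0.2, -1.0, -2.2]
width: 0.623
t 32.0 pos [457.8 145.3 164.9] yaw -4.97 spin -0.07 shift mm after spin [ -0.3  -1.4 102.9] w 0.623 F [-0.2 -1.  -2.2] tilt [-0. -0. -1.]
```

```bash
python3 -m handwheel '[[0,0,0.008,0,0.4],[0,0,0.018,0,0.4],[0,0,0.025,0,0.4],[0,0,0.025,0,0.4],[0,0,0.016,0,0.4],[0,0,0.008,0,0.4],[0,0,0.002,0,0.4],[0,0,0,0,0.4],[0,0,0,0,0.4]]'
python3 go.py 457.6 146.7 42
python3 -c "
from h import *
cv2.imwrite('pics/w14.png',get_image('wrist')[:,:,::-1])"
```

```text
t: 32.9
tool_pos: [458.1, 146.8, 64.1]
tool_rot: [-3.138, 0.133, -0.002]
force: [-0.5, 0.2, -1.9]
width: 0.626
t 32.9 pos [458.1 146.8  64.1] yaw -4.87 spin 0.03 shift mm after spin [-0.5  0.2 22.1] w 0.626 F [-0.5  0.2 -1.9] tilt [ 0.001  0.    -1.   ]
```

View pics/w14.png

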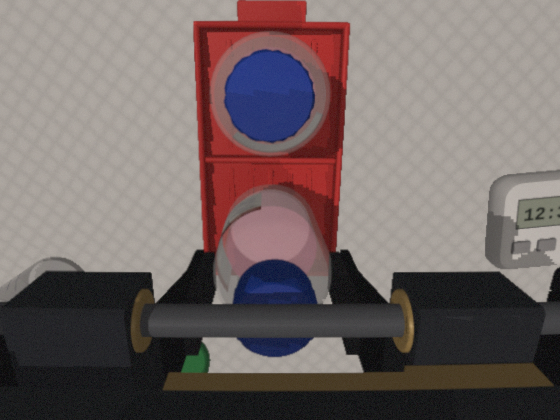

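```bash
python3 -m handwheel '[[0,0,0.007,0,0.4],[0,0,0.008,0,0.4],[0,0,0.003,0,0.4],[0,0,0.002,0,0.4],[0,0,0,0,0.4],[0,0,0.001,0,0.4],[0,0,0.0005,0,0.4],[0,0,0,0,0.4]]'
python3 go.py 457.6 146.7 41.7
```

```text
t: 33.75
tool_pos: [457.5, 146.8, 41.9]
tool_rot: [-3.139, 0.133, -0.0]
force: [-0.8, 0.1, -2.0]
width: 0.619
t 33.75 pos [457.5 146.8  41.9] yaw -4.86 spin 0.04 shift mm after spin [0.1 0.1 0.2] w 0.619 F [-0.8  0.1 -2. ] tilt [ 0.  0. -1.]
```

```bash
python3 -m handwheel '[[0,0,0.0005,0,0.4],[0,0,0,0,0.4]]'
```

```text
t: 33.95
tool_pos: [457.7, 146.9, 41.7]
tool_rot: [-3.139, 0.133, -0.001]
force: [-1.9, -0.3, 5.1]
width: 0.622
```

Contact. Releasing, retreating up and checking.

```bash
python3 -m handwheel '[[0,0,0,0,0.66],[0,0,0,0,0.72],[0,0,0,0,0.85],[0,0,0,0,1],[0,0,0,0,1],[0,0,0,0,1],[0,0,-0.01,0,1],[0,0,-0.02,0,1],[0,0,-0.03,0,1],[0,0,-0.03,0,1],[0,0,-0.03,0,1],[0,0,0,0,1]]'
python3 -m handwheel '[[0,0,-0.02,0,1],[0,0.03,-0.02,0,1],[0,0.045,0,0,1],[0,0.045,0,0,1],[0,0.045,0,0,1],[0,0.02,0,0,1],[0,0,0,0,1],[0,0,0,0,1],[0,0,0,0,1]]'
python3 go.py 457 -40 200
python3 -c "
from h import *
for n in('wrist','top','scene'): cv2.imwrite('pics/e_%s.png'%n,get_image(n)[:,:,::-1])"
```

```text
t: 35.15
tool_pos: [459.7, 147.8, 166.1]
tool_rot: [-3.137, 0.133, -0.011]
force: [0.5, 0.0, 0.3]
width: 1.001
t: 36.05
tool_pos: [441.8, -36.2, 201.3]
tool_rot: [-3.139, 0.13, -0.0]
force: [0.0, 0.5, -0.6]
width: 1.001
t 36.05 pos [441.8 -36.2 201.3] yaw -4.75 spin 0.15 shift mm after spin [15.4  2.4  1.3] w 1.001 F [ 0.   0.5 -0.6] tilt [ 0.  0. -1.]
```

View pics/e_wrist.png

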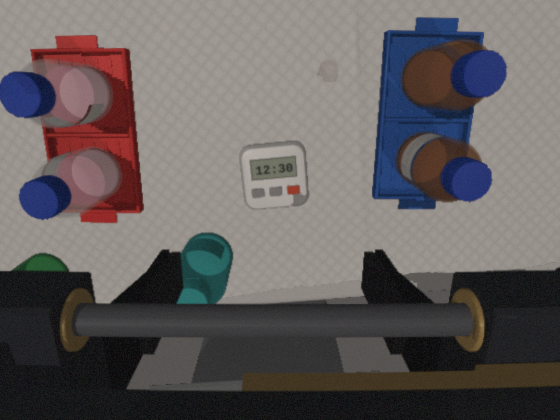

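View pics/e_top.png

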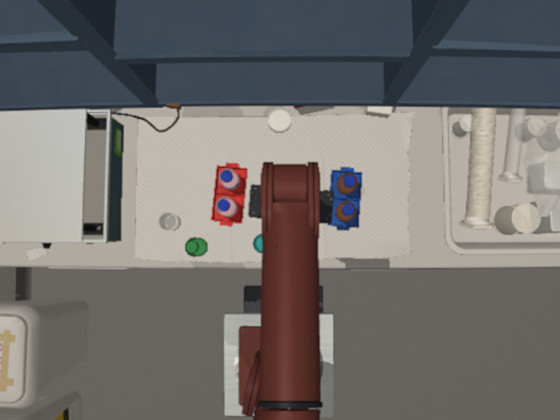

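View pics/e_scene.png

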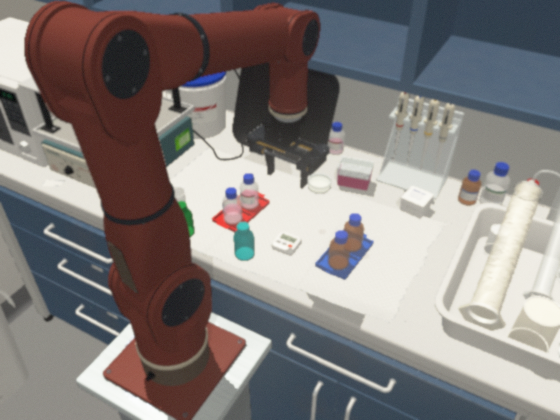

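All four bottles stand upright in their bays. In the top view the pinks are at (230,180) and (227,207), and the browns at (347,183) and (346,211). The beaker is unmoved at (170,222) in the top view, and so is the timer at (287,242) in the scene view.

```bash
python3 -c "
from workcell import job
print(job.close_job())"
```

```text
the job is handed in; nothing more can be done
None
```

The four bottles are put away and the job is handed in after about 36 s of robot time. The two brown bottles are in the blue tray and the two clear/pink ones are in the red tray, one per bay. I lowered each one until the wrist force showed contact, never above about 5 N, before letting go.

- **Final pictures:** all three cameras show the four bottles upright in their bays, and the gripper open and clear at z of about 200 mm. The beaker, the timer and the green and turquoise look-alikes look the same as at the start. I compared those by eye, not by a new measurement.
- **Bottle placement:** three of the four bottles were set down within about 1.5 mm of the measured bay centre by the arm's own reading. The near brown bottle was about 2 mm from it. Only the far pink one was measured afterwards by camera: it was about 2 mm off from directly above and about 4.5 mm off from an oblique view.
- **Disagreements:** top and wrist camera positions for the bottles and trays differed by about 2 to 3 mm. The network reported the wrong object in places, such as the trays as a brown bottle or a bottle as a tray. It also missed the right brown and middle pink bottles, so I located the first by colour and the second by matching its outline. One early red tray fit was about 6 mm off, and I replaced it with a corner measurement.

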